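# Open the crystal jar and set the magnifier over its mouth

## Robot

A 6-joint arm with a two-finger parallel gripper is mounted at the origin on the work surface. World frame = base frame: x ahead of the robot, y to its left, z up, the work surface at z = 0. Lengths are in m, angles in rad, forces in N, time in s.
With the tool pointing down it reaches from about 0.375 to 0.975 m from the base axis. Payload 3.8 kg.
Tool frame: the origin (TCP) lies midway between the tips of the shut fingers; the grasp point (between the pads) lies 19 mm behind it; z points along the fingers, y is the line along which they close (so a half turn about z gives the same grasp; the last joint's range is limited). The gripper opens to 85 mm and grips with 20 to 120 N. Pads are 22 mm wide; open, the fingers measure 114 mm over their backs; the gripper's body (76 mm by 85 mm) begins 54 mm behind the grasp point. The pads swing forward as they close: fully open they stand 13 mm farther back than shut.
Start: joints at [1.301, 0.264, 1.604, -0, 1.274, -0.037], TCP at [0.156, 0.657, 0.206] pointing down, gripper open.
Joint ranges: [-2.63, 2.63], [-0.94, 2.18], [0.31, 2.57], [-1.31, 4.45], [0, 2.66], [-2.55, 2.55]. Speed limits (rad/s): [2.57, 2.57, 3.14, 3.14, 3.14, 3.14].

## Interface

Orientations are given as a rotation vector (axis times angle).
In Python, from workcell import bot gives the robot as it stands.
- The arm moves only by the tool servo_tool, never from a script. Its argument "series" is a list of rows, each a list of 7 numbers: the shift along the world's x, y, z in units of 0.15 m (1.0 is 0.15 m), then the turn, a rotation vector about the world's x, y, z in units of 180 degrees (1.0 is 180 degrees), then the closure, from 0 (fully open) to 1 (shut). A call has 1 to 20 rows; each row is the pose to reach, as a shift and turn from the pose commanded when the call began, turning the shorter way round; what a row does not reach only later rows make up. A row lasts 1/10 s, in which the tool goes at most 50 mm and 8.59 degrees, less where a joint would pass 70% of its speed; a pose out of reach is approached as far as the arm can. A call with a number of a shift or a turn outside -1 to 1 is refused whole. A call with a gripper value outside its range is refused whole. The fingers move at their own pace and stop on an object; "newtons" is the grip in N (left out, the last holds). Time passes only in rows, so rows that repeat a pose let the fingers close. It gives the time, the measured TCP pose, the force, the opening and the grip force at its end, in the units of the state.
- bot.read_state(): the state, without advancing time (a new reading comes with each control period).
- bot.read_camera(name): name is "scene" or "top" or "wrist"; returns the picture (420x560x3 uint8, red, green, blue); there is no depth.
- bot.camera_info(name): a dict with "vertical_fov" (degrees; the focal length in pixels is half the picture's height over the tangent of half this angle, whatever the lens; pixels are square), "cx", "cy" (the principal point, pixels), "dist" ([k1, k2, p1, p2, k3] as OpenCV has them; the pictures are not rectified), "R" (3x3) and "t" (3): a world point X has camera coordinates R X + t. Camera axes: x right, y down, z forward; pixel columns grow to the right and rows downward; lengths in m; the calibration is good to about 2 mm. A picture is of the moment at which its call begins: read the wrist's pose just before it. camera_info takes no time and is no camera call; for the wrist camera it gives the pose at the moment of the call.
- bot.finish_job(): hands the job in; it is judged then, once.
Trained networks look in the newest picture that a camera, given by its name, has taken for a name from the list of things; names that differ only in an ending like _2 or _b are one class to them, and where a whole thing is asked for, a point or a joint stands for the part that bears it (a point fixed in the world has none). Each returns a list of dicts, best first, with "score" (0 to 1); they miss things now and then, are a little off and sometimes report something else, mostly with a low value. They report only what shows in the picture. A call takes as long as a camera call. They do not tell look-alikes from the thing itself.
- bot.recognise(target, camera): "box" ([left, top, right, bottom] as shares, 0 to 1, of the picture: columns of its width, rows of its height, round what is visible of it).
- bot.trace(target, camera): "mask" (420x560 bool, what is visible of it) and "box" ([left, top, right, bottom] as shares, 0 to 1, of the picture: columns of its width, rows of its height, round what is visible of it).
- bot.mark_of(target, camera): "at" ([row, column] as shares, 0 to 1, of the picture: columns of its width, rows of its height: a listed point, or the origin of a listed thing).
The state is a dict: "time": time; "q": joint angles; "joint_vel": joint speeds; "joint_torque": joint torques, N m; "tool_pos": TCP position; "tcp_rot": TCP orientation; "wrist_force": force on the tool from outside, world axes, zero at the start; "torque": the same for the moment, N m; "width": opening from 0.0 (shut) to 1.0 (fully open); "grip_force": force on a finger pad.
Only numpy, scipy, OpenCV 4.12 (cv2) and the standard library are available. Lean on these libraries where they do the work, as an engineer would, in place of code of your own. Each camera call takes 0.05 s, during which the arm holds its last target. There are 200 camera calls.

## Task

Get the wide crystal jar ready for checking its ground rim: lift its loose lid off by the knob and put it down gently, right way up, wholly on the round cork pad. Then take the bench magnifier by its handle, swing it round until the lens is centred over the jar's open mouth, and tilt its head so that the lens is level. Leave the jar standing where it is and do not disturb the other things on the bench.

Things in the scene. Friction and masses are not known exactly. Their poses are not given: they have to be found in the camera images.
- jar: The wide crystal jar: frosted glass, eight-sided outside, about 92 mm wide, 95 mm high without lid, 0.9 kg, loose; round mouth 72 mm across, wall 7 mm. Origin: centre of its underside, z up; the mouth's centre is 95 mm above. A smaller stoppered jar (50 mm wide) also stands on the bench and is not meant.
- lid: The jar's loose frosted-glass lid, 0.25 kg: round plate 100 mm wide, 10 mm thick, below it a spigot 66 mm wide, 10 mm deep (3 mm play in the mouth), on top a round knob. Origin: centre of the spigot's underside, z up; plate 10 to 20 mm above it, neck (18 mm) 20 to 30, knob 30 to 59. On the jar the origin is 85 mm above the jar's underside; put down, the lid stands on its spigot.
- knob (a point): Grip point on the lid's axis in the middle of the knob's straight part, 44.5 mm above the lid's origin; the knob is 28 mm in diameter there.
- pad: Round cork pad fixed to the bench, 150 mm across, 6 mm thick; origin at the centre of its underside. It may be on the left or the right; a square grey plastic mat (150 mm) lies on the other side and is not meant.
- pivot (a point): Magnifier's vertical swivel axis, at the height of the arm: 200 mm above the bench, above the centre of the fixed round steel base (130 mm across) with its 20 mm post.
- swivel (a joint): Swivel of the magnifier's arm about the vertical axis through point pivot, rad, -1.5 to 1.5; 0: arm points to its base's -x (roughly towards the robot, the base is turned by up to 0.12 rad); growing turns it anticlockwise seen from above (towards the robot's right). Stiff with friction, stays where it is left.
- tilt_axis (a point): Middle of the horizontal tilt hinge at the arm's end, 135 mm from the swivel axis, 200 mm above the bench. The hinge's axis is square to the arm.
- tilt (a joint): Tilt of the magnifier's head about the tilt hinge, rad, -0.5 to 1.2; 0: lens level; positive: handle end raised. Stiff with friction, stays where it is left.
- lens (a point): Centre of the lens, 55 mm from the tilt hinge (190 mm from the swivel axis when level). Its z axis is square to the lens (up when level), its -x axis points from the hinge along the head. Frame ring 92 mm in outer diameter, 12 mm thick.
- handle (a point): Grip point of the magnifier's handle: a straight round black rod 14 mm in diameter in the lens's plane, continuing the arm's line beyond the ring, from 101 mm to 172 mm from the tilt hinge; this point is 135 mm from the hinge (80 mm beyond the lens's centre).
- small_jar: Bystander: small stoppered crystal jar, 50 mm wide, 75 mm high; origin at its underside.
- tin: Bystander: white jar of polish with metal cap, 60 mm across, 55 mm high; origin at its underside.
- vase_a: Bystander: faceted crystal vase standing on the left, 76 mm wide, 185 mm high; origin at its underside.
- vase_b: Bystander: the same vase standing on the right.
- vase_c: Bystander: the same vase lying down, near right; origin under its middle.
- stick: Bystander: red-brown abrasive stick 150 x 18 x 18 mm lying between the robot and the jar; origin at its underside.
- brush: Bystander: brush lying on the left, about 0.2 m long; origin at its underside.
Not all that is in view belongs to the job. What is shaped like the lid but green or turquoise is not meant.

How it is judged:
On the way, in this order (a step that is already met when the one before it is completed fails the run):
1. the lid is lifted clear of the jar (z of lid in the frame of jar above 0.11 m), for 0.1 s.
2. the lid stands right way up, wholly on the cork pad, let go (horizontal distance between lid and pad below 0.025 m and z of lid in the frame of pad below 0.012 m and angle between lid's own z axis and vertical below 0.1 rad and linear speed of lid below 0.02 m/s and contact force between the fingers and lid below 0.1 N), for 0.2 s.
3. the lens is centred over the jar's mouth and level (horizontal distance between lens and jar below 0.02 m and angle between lens's own z axis and vertical below 0.14 rad), for 0.2 s.
At the end, for the whole second after the job is handed in: The lid stands at rest on the cork pad, upright within 0.1 rad, its centre within 25 mm of the pad's; the jar stands upright within 25 mm of where it was; the lens's centre is within 20 mm (horizontally) of the jar's axis, the lens is level within 0.14 rad (8 degrees), and the magnifier is at rest (all of step 3 and horizontal distance between lid and pad below 0.025 m and z of lid in the frame of pad below 0.012 m and angle between lid's own z axis and vertical below 0.1 rad and linear speed of lid below 0.02 m/s and angle between jar's own z axis and vertical below 0.05 rad and distance of jar from where it was at the start of the episode below 0.025 m and velocity of joint swivel between -0.03 and 0.03 rad/s and velocity of joint tilt between -0.03 and 0.03 rad/s); the robot touches nothing.
It fails at once if the lid is tipped more than 0.6 rad (angle between lid's own z axis and vertical above 0.6 rad).
It fails at once if the lid is dropped: let go of more than 10 mm above the pad (contact force between the fingers and lid below 0.1 N and z of lid in the frame of pad above 0.016 m and horizontal distance between lid and jar above 0.06 m).
It fails at once if the lid is banged or pressed hard onto the pad (contact force between lid and pad above 80 N).
It fails at once if the jar is moved more than 25 mm or tipped (distance of jar from where it was at the start of the episode above 0.025 m or angle between jar's own z axis and vertical above 0.3 rad).
It fails at once if another thing on the bench is moved more than 30 mm (distance of any of small_jar, tin, vase_a, vase_b, vase_c, stick, brush from where it was at the start of the episode above 0.03 m).
It also fails if it takes over 64 s, if anything falls off the work surface, if the arm or the gripper's body presses on something with over 40 N, if the wrist force passes 120 N, or if a joint passes its speed limit or range.

## Working session

There is one attempt and no reset: what is moved stays moved. The work goes in short steps, Python scripts to look and compute and a tool call to move; the robot and the scene stay as the last step left them, time stands still between calls to the robot, and variables do not carry over. Pictures are saved under pics/ and viewed, at most 10 in all, crops included, and the job is handed in when it is done.

Besides the shell and the picture viewer there is one more tool, called after "Emit:" as a command line: name --pt "numbers of a row" for each row, then --argument value for the rest. servo_tool: Moves the arm, as the interface text tells. Shifts and turns lie within -1 to 1; 1 stands for 0.15 m of shift or 180 degrees of turn. Its arguments: {"type":"object","properties":{"series":{"type":"array","items":{"type":"array","items":{"type":"number"}}},"newtons":{"type":"number"}},"required":["series"]}

```bash
mkdir -p pics
cat > h.py <<'E'
import numpy as np, cv2
from workcell import bot
def K(c):
    i=bot.camera_info(c); f=210/np.tan(np.radians(i["vertical_fov"])/2)
    return np.array([[f,0,i["cx"]],[0,f,i["cy"]],[0,0,1.]]),np.array(i["dist"],float),np.array(i["R"]),np.array(i["t"])
def ray(c,rc,cal=None):
    k,d,R,t=cal or K(c)
    p=cv2.undistortPoints(np.array([[[rc[1]*560,rc[0]*420]]],float),k,d)[0,0]
    return -R.T@t, R.T@np.array([p[0],p[1],1.])
def onz(c,rc,z,cal=None):
    o,v=ray(c,rc,cal); return o+v*(z-o[2])/v[2]
def proj(c,X,cal=None):
    k,d,R,t=cal or K(c)
    return cv2.projectPoints(np.atleast_2d(np.array(X,float)),cv2.Rodrigues(R)[0],t,k,d)[0][:,0]
def save(c,n):
    im=bot.read_camera(c); cv2.imwrite(f"pics/{n}.png",im[:,:,::-1]); return im
E
python3 - <<'E'
from h import *
Z=dict(jar=0,lid=.085,knob=.1295,pad=0,pivot=.2,tilt_axis=.2,lens=.2,handle=.2,small_jar=0,tin=0,vase_a=0,stick=0,brush=0)
for c in("scene","top"):
    save(c,c+"0"); print(c,bot.camera_info(c)["t"])
    for n,z in Z.items():
        for m in bot.mark_of(n,c)[:3]: print(n,round(m["score"],2),np.round(np.array(m["at"])*[420,560]),onz(c,m["at"],z).round(3))
s=bot.read_state();print(s)
E
```

```text
scene [ 0.37548425 -0.27114141  1.45165029]
jar 0.75 [237. 289.] [0.527 0.009 0.   ]
jar 0.65 [376. 371.] [0.674 0.431 0.   ]
lid 0.98 [223. 374.] [0.36  0.182 0.085]
lid 0.74 [224. 285.] [0.539 0.001 0.085]
lid 0.63 [299. 291.] [0.69  0.165 0.085]
knob 0.92 [198. 265.] [ 0.538 -0.081  0.129]
knob 0.91 [218. 288.] [0.539 0.012 0.129]
knob 0.85 [157. 295.] [ 0.372 -0.119  0.129]
pad 0.82 [269. 362.] [ 0.458  0.233 -0.   ]
pad 0.25 [239. 223.] [ 0.672 -0.13   0.   ]
pivot 0.68 [247. 232.] [ 0.724 -0.003  0.2  ]
tilt_axis 0.9 [198. 239.] [ 0.615 -0.096  0.2  ]
tilt_axis 0.31 [178. 238.] [ 0.574 -0.144  0.2  ]
lens 0.56 [179. 240.] [ 0.571 -0.136  0.2  ]
handle 0.6 [147. 243.] [ 0.489 -0.212  0.2  ]
small_jar 0.56 [298. 291.] [0.662 0.145 0.   ]
tin 0.94 [239. 221.] [ 0.675 -0.135  0.   ]
vase_a 0.91 [374. 372.] [0.667 0.431 0.   ]
vase_a 0.68 [180. 167.] [ 0.651 -0.422  0.   ]
vase_a 0.68 [145. 201.] [ 0.479 -0.454  0.   ]
stick 0.53 [209. 320.] [0.389 0.01  0.   ]
brush 0.64 [312. 433.] [0.423 0.453 0.   ]
brush 0.61 [201. 238.] [ 0.547 -0.196  0.   ]
brush 0.23 [180. 239.] [ 0.487 -0.
[... 1139 characters left out ...]
]
{'time': 1.4, 'q': array([ 1.30109098e+00,  2.63918351e-01,  1.60401079e+00, -3.91293433e-06,
        1.27370068e+00, -3.68516387e-02]), 'joint_vel': array([ 4.90839981e-04, -1.06081644e-04, -1.24379449e-03,  1.11276434e-03,
        1.03776573e-04, -3.96959672e-05]), 'joint_torque': array([-1.24390444e-04, -5.15059233e+01, -3.67707610e+01, -7.39955817e-05,
        1.02593644e-03, -9.41392756e-06]), 'tool_pos': array([0.15572783, 0.65677788, 0.2059615 ]), 'tcp_rot': array([-3.64937950e-01, -3.12032246e+00,  5.85966547e-05]), 'wrist_force': array([ 1.20615631,  0.58433463, -0.2104956 ]), 'torque': array([ 0.00027901, -0.05965267, -0.04903373]), 'grip_force': 0.0, 'width': 0.9988365569634698}
```

Run:
```python
import cv2
for c in("scene","top"):
    im=cv2.imread(f"pics/{c}0.png"); print(im.shape); cv2.imwrite(f"pics/{c}0b.png",cv2.resize(im,(800,600),interpolation=cv2.INTER_CUBIC))
```

```text
(420, 560, 3)
(420, 560, 3)
```

View pics/top0b.png

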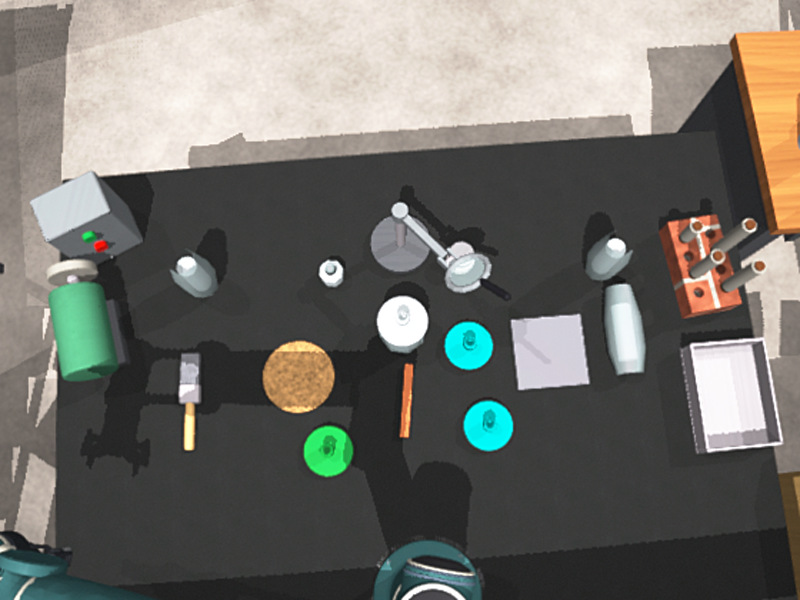

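View pics/scene0b.png

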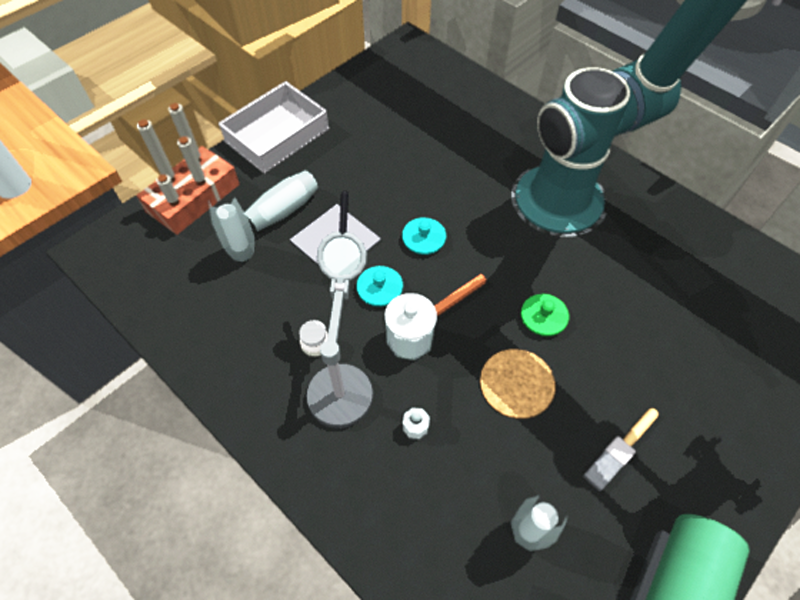

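The real lid is the white one at (402,322) in the enlarged top view. The cork pad is on the left at (299,377), the magnifier base at (400,240) and the lens at (468,268), turned to the robot's right. The turquoise and green lids are decoys.

```bash
cat >> h.py <<'E'
def tri(pts):
    A=np.zeros((3,3));b=np.zeros(3);L=[]
    for c,rc,*cal in pts:
        o,v=ray(c,rc,*cal);v=v/np.linalg.norm(v);M=np.eye(3)-np.outer(v,v);A+=M;b+=M@o;L.append((M,o))
    X=np.linalg.solve(A,b); return X.round(4),[round(float(np.linalg.norm(M@(X-o))),4) for M,o in L]
E
python3 - <<'E'
from h import *
P={}
for c in("scene","top"):
    bot.read_camera(c)
    for n in("lens","handle","tilt_axis","knob","pivot"): P[c,n]=[(m["score"],m["at"]) for m in bot.mark_of(n,c)[:4]]
    for m in bot.trace("pad",c)[:3]:
        mk=m["mask"]; r,q=np.nonzero(mk); 
        if mk.sum()<200: continue
        pts=np.array([onz(c,((a+.5)/420,(b+.5)/560),.006)[:2] for a,b in zip(r,q)])
        print(c,"pad",round(m["score"],2),mk.sum(),pts.mean(0).round(4),(pts.max(0)-pts.min(0)).round(3))
for n in("lens","handle","tilt_axis","knob","pivot"):
    for s,a in P["scene",n]:
        for s2,b in P["top",n]:
            X,e=tri([("scene",a),("top",b)])
            if e[0]<.012: print(n,round(s,2),round(s2,2),X,e)
E
```

```text
scene pad 0.61 1921 [0.4591 0.2327] [0.149 0.144]
top pad 0.8 1995 [0.4559 0.2322] [0.149 0.148]
top pad 0.39 272 [0.3921 0.0103] [0.142 0.032]
lens 0.85 0.7 [ 0.5944 -0.1181  0.2376] [0.0021, 0.0021]
handle 0.8 0.94 [ 0.5453 -0.1527  0.2965] [0.0077, 0.0077]
tilt_axis 0.78 0.93 [ 0.62   -0.0902  0.201 ] [0.0036, 0.0036]
tilt_axis 0.78 0.19 [ 0.6751 -0.0037  0.353 ] [0.0034, 0.0034]
knob 0.95 0.74 [0.2999 0.1817 0.0506] [0.0012, 0.0012]
knob 0.84 0.74 [ 0.495  -0.1248  0.0301] [0.003, 0.003]
knob 0.76 0.63 [ 0.3247 -0.152   0.0473] [0.0027, 0.0027]
knob 0.62 0.91 [0.5429 0.0161 0.1464] [0.0067, 0.0067]
knob 0.62 0.63 [ 0.3435 -0.1855 -0.3262] [0.0089, 0.0089]
pivot 0.74 0.77 [ 0.7261 -0.0047  0.2113] [0.001, 0.001]
```

Emit:
servo_tool --pt "0 0 0.8 0 0 0 0" --pt "0.3 -0.4 0.9 0 0 0 0" --pt "0.8 -1 0.9 0 0 0 0" --pt "1 -1 0.9 0 0 0 0" --pt "1 -1 0.9 0 0 0 0" --pt "1 -1 0.9 0 0 0 0"

```text
time: 2.7
tool_pos: [0.3076, 0.505, 0.3425]
tcp_rot: [0.366, 3.119, 0.002]
wrist_force: [0.3, 0.3, -0.1]
width: 1.0
grip_force: 0.0
```

Emit:
servo_tool --pt "0.2 -0.33 0 0 0 0 0" --pt "0.4 -0.66 0 0 0 0 0" --pt "0.6 -1 0 0 0 0 0" --pt "0.8 -1 0 0 0 0 0" --pt "1 -1 0 0 0 0 0" --pt "1 -1 0 0 0 0 0" --pt "1 -1 0 0 0 0 0"

```text
time: 3.4
tool_pos: [0.4559, 0.3564, 0.3407]
tcp_rot: [-0.367, -3.119, 0.001]
wrist_force: [-0.4, -0.1, 0.3]
width: 1.003
grip_force: 0.0
```

Emit:
servo_tool --pt "0.1 -0.33 0 0 0 0 0" --pt "0.2 -0.66 0 0 0 0 0" --pt "0.33 -1 0 0 0 0 0" --pt "0.33 -1 0 0 0 0 0" --pt "0.33 -1 0 0 0 0 0"

```text
time: 3.9
tool_pos: [0.5048, 0.2063, 0.3413]
tcp_rot: [-0.367, -3.12, -0.001]
wrist_force: [0.5, 1.3, 0.3]
width: 1.0
grip_force: 0.0
```

Emit:
servo_tool --pt "0.1 -0.33 0 0 0 0 0" --pt "0.15 -0.66 0 0 0 0 0" --pt "0.2 -1 0 0 0 0 0" --pt "0.2 -1.0 -0.2 0 0 0 0" --pt "0.2 -1 -0.2 0 0 0 0" --pt "0.2 -1 -0.2 0 0 0 0"

```text
time: 4.5
tool_pos: [0.5343, 0.0587, 0.3105]
tcp_rot: [-0.362, -3.118, -0.001]
wrist_force: [0.0, 0.6, 0.0]
width: 1.003
grip_force: 0.0
```

Run:
```python
from h import *
c="wrist"; cal=K(c); im=save(c,"w1"); cv2.imwrite("pics/w1.png",im[:,:,::-1])
s=bot.read_state();print(s["tool_pos"],s["tcp_rot"],s["q"].round(2))
for n,z in dict(knob=.1295,lid=.085,jar=0,lens=.2376).items():
    for m in bot.mark_of(n,c)[:3]: print(n,round(m["score"],2),np.round(np.array(m["at"])*[420,560]),onz(c,m["at"],z,cal).round(4))
for m in bot.trace("lid",c)[:3]:
    r,q=np.nonzero(m["mask"]); print("lidmask",round(m["score"],2),len(r),np.array(m["box"])*[560,420,560,420])
```

```text
[0.5349769  0.05886786 0.31154968] [-3.60967611e-01 -3.12059143e+00 -1.27427981e-03] [ 0.06 -0.05  1.75  0.    1.43 -1.28]
knob 0.87 [19. 51.] [ 0.3465 -0.1093  0.1295]
knob 0.77 [195. 233.] [0.5377 0.0034 0.1295]
lid 0.79 [183. 239.] [0.537  0.0049 0.085 ]
lid 0.77 [29. 79.] [ 0.3488 -0.1088  0.085 ]
lid 0.72 [158. 142.] [ 0.4851 -0.0902  0.085 ]
lens 0.76 [325.  84.] [ 0.5864 -0.1156  0.2376]
lidmask 0.74 7099 [191.688 135.786 284.2   232.302]
lidmask 0.68 4854 [ 98.392 118.398 179.312 198.996]
lidmask 0.62 5194 [ 29.12    0.    112.28   70.392]
```

View pics/w1.png

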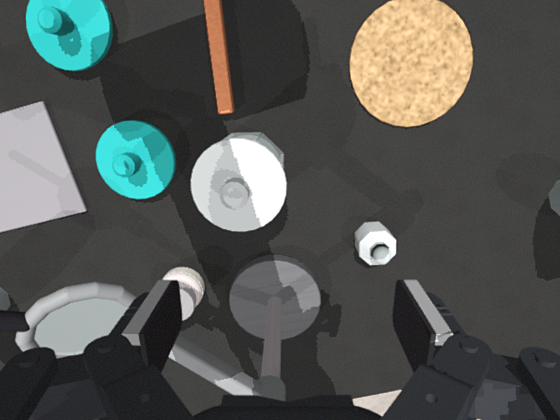

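The wrist picture shows the white lid centred near (238,182), its knob at (235,193), and the magnifier ring lower left at about (85,330), well clear of the jar. I'll refine the lid's centre by fitting its plate.

Run:
```python
from h import *
from scipy.optimize import minimize
th=np.linspace(0,2*np.pi,60)
for c in("wrist","top","scene"):
    cal=K(c); bot.read_camera(c)
    best=None
    for m in bot.trace("lid",c):
        mk=m["mask"]; r,q=np.nonzero(mk); p=onz(c,(r.mean()/420,q.mean()/560),.105,cal)[:2]
        if np.hypot(*(p-[.537,.01]))<.05:best=(mk,p,m["score"]);break
    if best is None: print(c,"none");continue
    mk,p,sc=best
    def cost(x):
        a=[]
        for z in(.095,.105):
            a.append(proj(c,np.c_[x[0]+.05*np.cos(th),x[1]+.05*np.sin(th),0*th+z],cal))
        kn=proj(c,np.c_[x[0]+.014*np.cos(th),x[1]+.014*np.sin(th),0*th+.14],cal)
        h=cv2.convexHull(np.r_[a[0],a[1]].astype(np.float32)); g=np.zeros((420,560),np.uint8)
        cv2.fillPoly(g,[np.round(h*16).astype(np.int32)],1,shift=4); cv2.fillPoly(g,[np.round(kn*16).astype(np.int32)],1,shift=4)
        g=g>0; return 1-(g&mk).sum()/(g|mk).sum()
    r=minimize(cost,p,method="Nelder-Mead",options=dict(initial_simplex=[p,p+[.01,0],p+[0,.01]],xatol=2e-4))
    print(c,round(sc,2),p.round(4),r.x.round(4),round(r.fun,3))
s=bot.read_state();print(s["tool_pos"],s["tcp_rot"])
```

```text
wrist 0.7 [0.5333 0.0073] [0.5354 0.0062] 0.022
top 0.6 [0.538  0.0239] [0.5474 0.024 ] 0.499
scene 0.78 [0.5386 0.0086] [0.5361 0.0067] 0.04
[0.53525225 0.0568456  0.31106798] [3.64741602e-01 3.12022895e+00 4.94714263e-05]
```

Emit:
servo_tool --pt "0 -0.2 -0.2 0 0 0 0" --pt "0 -0.34 -0.5 0 0 0 0" --pt "0 -0.34 -0.75 0 0 0 0" --pt "0 -0.34 -0.75 0 0 0 0" --pt "0 -0.34 -0.75 0 0 0 0"

```text
time: 5.6
tool_pos: [0.5349, 0.0058, 0.1985]
tcp_rot: [-0.365, -3.119, -0.0]
wrist_force: [0.2, -0.1, -0.4]
width: 1.004
grip_force: 0.0
```

Run:
```python
from h import *
c="wrist"; cal=K(c); save(c,"w2")
s=bot.read_state();print(s["tool_pos"],s["tcp_rot"])
for n,z in dict(knob=.1295,lid=.085).items():
    for m in bot.mark_of(n,c)[:2]: print(n,round(m["score"],2),np.round(np.array(m["at"])*[420,560]),onz(c,m["at"],z,cal).round(4))
```

```text
[0.53638302 0.00589579 0.20033544] [3.64568847e-01 3.11814471e+00 5.26218346e-04]
knob 0.88 [218. 289.] [0.5368 0.0066 0.1295]
knob 0.69 [176. 130.] [ 0.484  -0.0883  0.1295]
lid 0.85 [165. 149.] [ 0.4845 -0.0919  0.085 ]
lid 0.75 [199. 287.] [0.5357 0.0054 0.085 ]
```

View pics/w2.png

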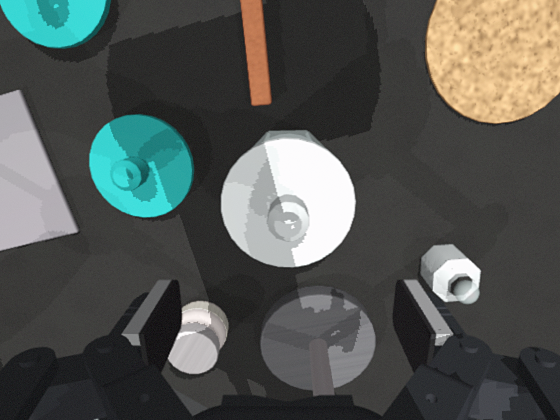

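The knob at (289,218) lies midway between the fingers and agrees with the estimate. I'll go down and grip.

Emit:
servo_tool --pt "0 0.0 -0.2 0 0 0 0" --pt "0 0 -0.4 0 0 0 0" --pt "0 0 -0.52 0 0 0 0" --pt "0 0 -0.58 0 0 0 0" --pt "0 0 -0.58 0 0 0 0.3" --pt "0 0 -0.58 0 0 0 0.5" --pt "0 0 -0.58 0 0 0 0.7" --pt "0 0 -0.58 0 0 0 1" --pt "0 0 -0.58 0 0 0 1" --pt "0 0 -0.58 0 0 0 1" --pt "0 0 -0.58 0 0 0 1" --newtons 40

```text
time: 6.85
tool_pos: [0.5364, 0.0059, 0.1135]
tcp_rot: [0.365, 3.118, 0.001]
wrist_force: [-2.0, 0.0, 5.5]
width: 0.256
grip_force: 31.7
```

Emit:
servo_tool --pt "0 0 0 0 0 0 1" --pt "0 0 0 0 0 0 1"

```text
time: 7.05
tool_pos: [0.5364, 0.0059, 0.1135]
tcp_rot: [0.365, 3.118, 0.001]
wrist_force: [-0.5, 0.4, 4.9]
width: 0.255
grip_force: 31.7
```

Run:
```python
from h import *
c="wrist"; cal=K(c); im=save(c,"w3")
s=bot.read_state();print(s["tool_pos"],s["tcp_rot"],s["wrist_force"],s["width"],s["grip_force"])
```

```text
[0.53641309 0.00585927 0.11342873] [3.64719458e-01 3.11767559e+00 7.18093652e-04] [-1.61752788 -0.05990561  5.4265778 ] 0.25366020160432506 31.703848522156477
```

View pics/w3.png

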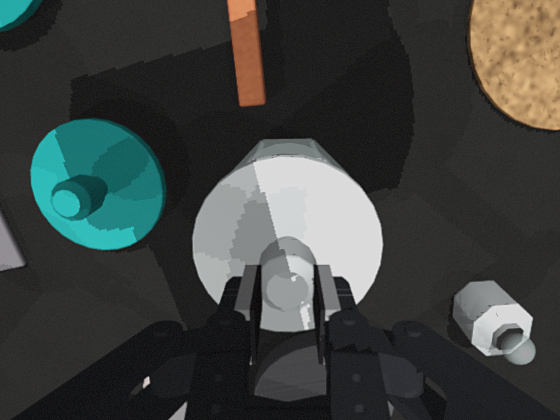

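The fingers hold the knob's straight sides, so I'll lift.

Emit:
servo_tool --pt "0 0 0.03 0 0 0 1" --pt "0 0 0.1 0 0 0 1" --pt "0 0 0.2 0 0 0 1" --pt "0 0 0.32 0 0 0 1" --pt "0 0 0.4 0 0 0 1" --pt "0 0 0.4 0 0 0 1" --pt "0 0 0.4 0 0 0 1" --newtons 60

```text
time: 7.8
tool_pos: [0.5354, 0.0058, 0.1718]
tcp_rot: [0.365, 3.12, 0.0]
wrist_force: [0.1, -0.5, -0.9]
width: -0.002
grip_force: 0.0
```

Run:
```python
from h import *
save("scene","s2"); cal=K("scene")
for m in bot.mark_of("jar","scene")[:2]: print(m["score"],np.round(np.array(m["at"])*[420,560]),onz("scene",m["at"],0).round(3))
im=cv2.imread("pics/s2.png"); a=im[140:300,190:430]; b=im
cv2.imwrite("pics/s2c.png",cv2.resize(a,(800,533),interpolation=cv2.INTER_CUBIC))
```

```text
0.76 [240. 289.] [0.535 0.016 0.   ]
```

View pics/s2c.png

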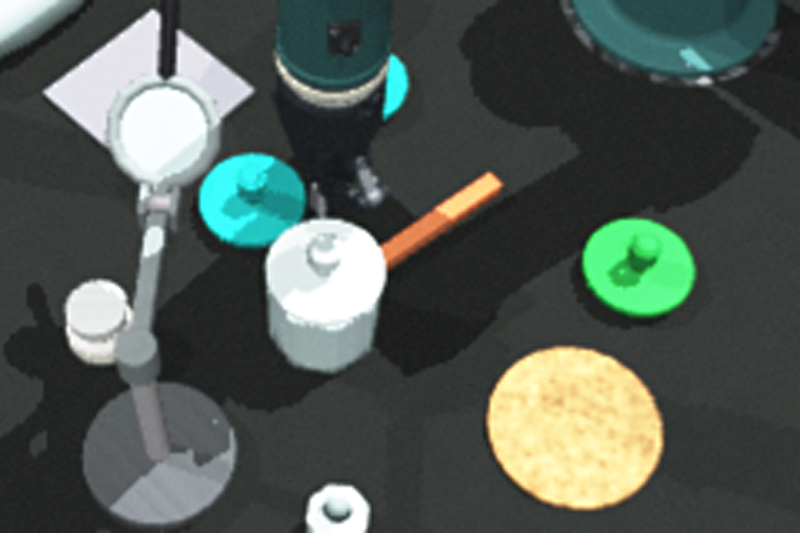

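The grip slipped: the fingers are shut at 0 and the lid is still seated on the jar, which hasn't moved. The 5 N upward force suggests I squeezed the rounded top. I'll check the geometry in the saved gripping picture.

Run:
```python
from h import *
k,d,R,t=K("wrist"); s=bot.read_state(); p=s["tool_pos"]; print(p)
D=np.array([.5364,.0059,.1135])-p
cal=(k,d,R,t-R@D)   # camera moved by D
print("cam",(-R.T@cal[3]).round(3),"axis",R[2].round(2))
im=cv2.imread("pics/w3.png"); th=np.linspace(0,2*np.pi,40)
for r,z,col in((.05,.105,(0,0,255)),(.014,.115,(0,255,0)),(.014,.1295,(0,255,255)),(.009,.144,(255,0,0)),(.009,.105,(255,0,255))):
    q=proj("wrist",np.c_[.5364+r*np.cos(th),.0062+r*np.sin(th),0*th+z],cal)
    cv2.polylines(im,[np.round(q*16).astype(np.int32)],True,col,1,shift=4)
for z in(.1135,.1325):
    q=proj("wrist",[.5364,.0059,z],cal)[0]; cv2.circle(im,(int(q[0]),int(q[1])),2,(255,255,0),-1)
cv2.imwrite("pics/w3o.png",cv2.resize(im[130:420,150:430],(800,829))[:600])
```

```text
[0.53449496 0.0057991  0.1705613 ]
cam [0.459 0.024 0.282] axis [ 0.3  -0.07 -0.95]
```

View pics/w3o.png

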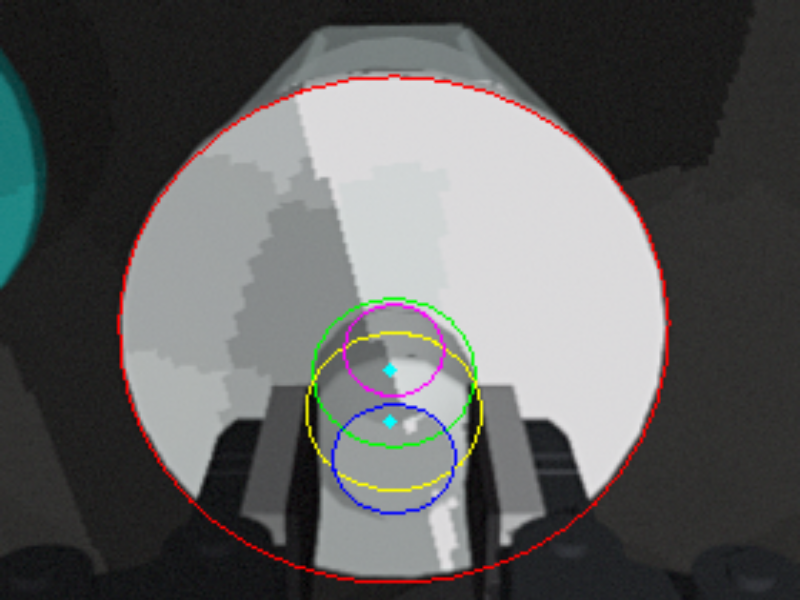

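Run:
```python
from h import *
k,d,R,t=K("wrist"); p=bot.read_state()["tool_pos"]
cal=(k,d,R,t-R@(np.array([.5364,.0059,.1135])-p))
for x in(.5254,.5364,.5474):
    for z in(.1135,.12,.13,.14):
        q=proj("wrist",[[x,.0059+.011,z],[x,.0059-.011,z]],cal); print(x,z,((q-[150,130])*2.857).round())
```

```text
0.5254 0.1135 [[439. 299.]
 [314. 327.]]
0.5254 0.12 [[440. 313.]
 [311. 342.]]
0.5254 0.13 [[443. 338.]
 [306. 368.]]
0.5254 0.14 [[446. 365.]
 [301. 396.]]
0.5364 0.1135 [[453. 356.]
 [330. 383.]]
0.5364 0.12 [[455. 373.]
 [328. 400.]]
0.5364 0.13 [[458. 400.]
 [324. 428.]]
0.5364 0.14 [[462. 430.]
 [320. 460.]]
0.5474 0.1135 [[466. 412.]
 [345. 437.]]
0.5474 0.12 [[468. 429.]
 [344. 456.]]
0.5474 0.13 [[473. 459.]
 [341. 487.]]
0.5474 0.14 [[477. 492.]
 [338. 521.]]
```

Run:
```python
from h import *
k,d,R,t=K("wrist"); s=bot.read_state(); p=s["tool_pos"]; save("wrist","w4")
from scipy.spatial.transform import Rotation as Ro
Rt=Ro.from_rotvec(s["tcp_rot"]).as_matrix(); print(Rt.round(3))
out=[]
for f,gap,back in(("w2",.085,.013),("w3",.022,.003),("w4",0,0)):
    im=cv2.imread(f"pics/{f}.png")
    im=cv2.resize(im,None,fx=2,fy=2,interpolation=cv2.INTER_CUBIC)
    for sgn in(1,-1):
        P=[p+Rt@np.array([a,sgn*gap/2,-back-h]) for a,h in((-.011,0),(.011,0),(.011,.019),(-.011,.019))]
        q=proj("wrist",P,(k,d,R,t))*2
        cv2.polylines(im,[np.round(q*16).astype(np.int32)],True,(0,255,255),1,shift=4)
        cv2.circle(im,tuple(int(v) for v in q[0]),2,(0,0,255),-1)
    out.append(im[400:840,280+0:280+600])
a=np.vstack([cv2.resize(out[0],(400,293)),cv2.resize(out[1],(400,293))])
b=np.vstack([cv2.resize(out[2],(400,293)),np.zeros((293,400,3),np.uint8)])
cv2.imwrite("pics/cmp.png",np.hstack([a,b]))
```

```text
[[-0.973  0.231 -0.002]
 [ 0.231  0.973  0.   ]
 [ 0.002 -0.    -1.   ]]
```

View pics/cmp.png

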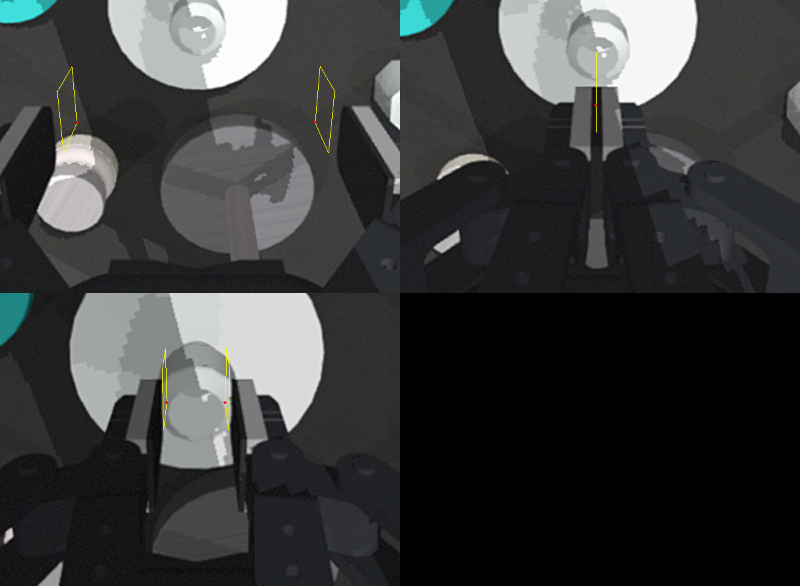

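Run:
```python
from h import *
p=bot.read_state()["tool_pos"]; print(p)
for n,X in dict(tcp=p,zp26=p+[0,0,.026],xp15=p+[.015,0,0],xm=p-[.011,0,0],xpl=p+[.011,0,0]).items(): print(n,proj("scene",X).round(1)[0],proj("top",X).round(1)[0])
a=cv2.imread("pics/s2.png").max(2)
print("cols 270-312"); 
for r in range(184,222): print(r," ".join(f"{v//10:2d}" for v in a[r,272:312]))
```

```text
[0.5343948  0.00579022 0.17038263]
tcp [288. 208.] [282.4 220.5]
zp26 [288.1 202.8] [282.4 218.3]
xp15 [284.1 211.5] [282.  215.1]
xm [290.8 205.5] [282.8 224.4]
xpl [285.1 210.5] [282.1 216.5]
cols 270-312
184  5  5  5  5  5  4  3  3  3  3  3  3  3  3  3  3  3  3  3  3  3  3  3  3  3  3  3  3  4  5  6  6  5  6  6  6  6  6  6  6
185  5  5  5  5  5  5  3  3  3  3  3  3  2  3  3  3  3  3  3  3  3  3  3  3  3  3  3  3  4  5  6  5  6  6  6  6  6  6  6  5
186  5  5  5  5  5  5  4  3  3  3  3  3  3  3  3  3  3  3  2  3  3  3  3  3  3  3  4  3  5  5  6  6  6  6  6  6  6  6  6  6
187 14  7  5  5  5  4  3  3  3  3  3  3  3  3  3  3  3  3  3  2  2  3  3  3  4  8 10  6  4  5  6  6  6  6  6  6  6  6  6  6
188 19 16 11  7  3  3  3  3  3  3  3  2  3  3  3  3  3  3  2  2  2  3  3  4  6 11  9  6  4  5  6  6  6  6  6  5  6  6  6  5
189 17 17 16 13  7  4  3  3  3  3  3  3  3  3  3  3  3  2  2  2  2  3  4  4  5  8  8  8  5  4  6  6  6  6  5  6  6  6  5  6
190 16 17 17 17 16 10  4  3  2  3  3  3  3  3  3  3  3  3  2  2  2  3  3  4  5  8 10 10  9  6  6  5  6  6  6  6  6  6  6  5
191 17 16 17 17 17 16 10 
[... 3118 characters left out ...]
25 25 25 25 25 25 25 25 25 25 25 25 25 25 25 25 25 25 25 24 23 23 23 23 20 16 14
217 24 23 23 23 23 23 23 23 23 23 17 17 25 25 25 25 25 25 25 24 25 25 25 25 25 25 25 25 25 25 25 25 25 24 23 22 17 15 13  9
218 23 23 23 23 23 23 23 23 23 23 16 15 20 23 24 25 25 24 23 21 25 25 25 25 25 25 25 25 25 25 25 25 25 24 20 17 14 11  8  4
219 23 23 23 23 23 23 23 23 23 23 20 16 17 18 20 20 20 19 18 21 25 25 25 25 25 25 25 25 25 25 25 25 25 23 15 13  9  5  3  3
220 23 23 23 23 23 23 23 23 23 23 23 20 17 17 18 18 18 18 19 25 25 25 25 25 25 25 25 25 25 25 25 25 25 21 11  7  4  3  3  3
221 23 23 23 23 23 23 23 23 23 23 23 23 19 18 19 18 18 22 24 25 25 25 25 25 25 25 25 25 25 25 25 25 25 20  6  3  3  3  3  3
```

Both cameras put the shut fingertips about 24 mm higher than the reported TCP. In the scene view the tip ends near (286,204), where the model predicts 208. That explains the squeeze on the dome. I'll go lower in steps, half open, watching the force.

Emit:
servo_tool --pt "0 0 0 0 0 0 0.45" --pt "0 0 0 0 0 0 0.45" --pt "0 0 0 0 0 0 0.45" --pt "0 0 0 0 0 0 0.45" --pt "0.01 0 -0.2 0 0 0 0.45" --pt "0.01 0 -0.38 0 0 0 0.45" --pt "0.01 0 -0.43 0 0 0 0.45" --pt "0.01 0 -0.43 0 0 0 0.45"

```text
time: 8.75
tool_pos: [0.5353, 0.0058, 0.1055]
tcp_rot: [-0.364, -3.117, 0.0]
wrist_force: [0.5, 0.5, 0.5]
width: 0.551
grip_force: 0.0
```

Emit:
servo_tool --pt "0 0 -0.03 0 0 0 0.45" --pt "0 0 -0.06 0 0 0 0.45" --pt "0 0 -0.06 0 0 0 0.45"

```text
time: 9.05
tool_pos: [0.5371, 0.0058, 0.0984]
tcp_rot: [0.365, 3.12, 0.0]
wrist_force: [-1.1, 0.1, -0.3]
width: 0.548
grip_force: 0.0
```

Emit:
servo_tool --pt "0 0 -0.03 0 0 0 0.45" --pt "0 0 -0.06 0 0 0 0.45" --pt "0 0 -0.06 0 0 0 0.45"

```text
time: 9.35
tool_pos: [0.5361, 0.0058, 0.0882]
tcp_rot: [-0.365, -3.119, 0.0]
wrist_force: [-0.3, -0.0, 0.3]
width: 0.547
grip_force: 0.0
```

Emit:
servo_tool --pt "0 0 0 0 0 0 0.6" --pt "0 0 0 0 0 0 0.75" --pt "0 0 0 0 0 0 1" --pt "0 0 0 0 0 0 1" --pt "0 0 0 0 0 0 1" --newtons 40

```text
time: 9.85
tool_pos: [0.5369, 0.0058, 0.0891]
tcp_rot: [0.365, 3.12, 0.0]
wrist_force: [0.6, 0.4, -0.5]
width: 0.31
grip_force: 39.8
```

Opening and grip force now fit the knob's straight part, with no push-up force. I'll lift.

Emit:
servo_tool --pt "0 0 0 0 0 0 1" --pt "0 0 0.03 0 0 0 1" --pt "0 0 0.1 0 0 0 1" --pt "0 0 0.2 0 0 0 1" --pt "0 0 0.32 0 0 0 1" --pt "0 0 0.4 0 0 0 1" --pt "0 0 0.4 0 0 0 1" --pt "0 0 0.4 0 0 0 1" --newtons 60

```text
time: 10.65
tool_pos: [0.5369, 0.0058, 0.1495]
tcp_rot: [0.365, 3.119, 0.0]
wrist_force: [-1.3, 0.2, -3.3]
width: 0.306
grip_force: 59.2
```

Held. I'll carry it to the pad at (0.4575, 0.2325).

Emit:
servo_tool --pt "-0.05 0.15 0 0 0 0 1" --pt "-0.14 0.4 0 0 0 0 1" --pt "-0.24 0.65 0 0 0 0 1" --pt "-0.32 0.88 0 0 0 0 1" --pt "-0.35 1 0 0 0 0 1" --pt "-0.35 1 0 0 0 0 1"

```text
time: 11.25
tool_pos: [0.4824, 0.1577, 0.1477]
tcp_rot: [-0.36, -3.119, 0.0]
wrist_force: [0.3, 0.1, -3.4]
width: 0.304
grip_force: 59.7
```

Emit:
servo_tool --pt "-0.05 0.15 0 0 0 0 1" --pt "-0.12 0.35 0 0 0 0 1" --pt "-0.175 0.51 0 0 0 0 1" --pt "-0.175 0.51 -0.2 0 0 0 1" --pt "-0.175 0.51 -0.4 0 0 0 1" --pt "-0.175 0.51 -0.6 0 0 0 1" --pt "-0.175 0.51 -0.65 0 0 0 1" --pt "-0.175 0.51 -0.65 0 0 0 1"

```text
time: 12.05
tool_pos: [0.4564, 0.2308, 0.0495]
tcp_rot: [-0.365, -3.116, 0.004]
wrist_force: [-0.5, -0.5, -3.0]
width: 0.304
grip_force: 60.0
```

Run:
```python
from h import *
s=bot.read_state();p=s["tool_pos"];print(p)
zl=p[2]-.0891+.085; print("lid z",zl)
th=np.linspace(0,2*np.pi,60)
for c in("wrist","top","scene"):
    cal=K(c); save(c,c+"5")
    for n in("lid","pad"):
        for m in bot.trace(n,c)[:4]:
            r,q=np.nonzero(m["mask"]); z=zl+.015 if n=="lid" else .006
            X=np.array([onz(c,((a+.5)/420,(b+.5)/560),z,cal)[:2] for a,b in zip(r[::5],q[::5])])
            if np.hypot(*(X.mean(0)-[.4575,.2325]))<.06:
                (cc,rr)=cv2.minEnclosingCircle(X.astype(np.float32)); print(c,n,round(m["score"],2),len(r),X.mean(0).round(4),np.round(cc,4),round(rr,3))
```

```text
[0.45635135 0.23083144 0.04950299]
lid z 0.04540298504457702
wrist lid 0.92 27270 [0.4484 0.2331] [0.457  0.2299] 0.052
wrist pad 0.87 16048 [0.417  0.2404] [0.4564 0.2311] 0.075
top pad 0.56 346 [0.4713 0.202 ] [0.4599 0.2327] 0.073
scene lid 0.76 608 [0.4701 0.2309] [0.4584 0.2328] 0.05
scene pad 0.83 1092 [0.4838 0.2377] [0.459  0.2322] 0.076
```

Lid and pad centres agree within 2 mm. I'll lower it gently.

Emit:
servo_tool --pt "0 0 -0.08 0 0 0 1" --pt "0 0 -0.15 0 0 0 1" --pt "0 0 -0.2 0 0 0 1" --pt "0 0 -0.22 0 0 0 1" --pt "0 0 -0.235 0 0 0 1" --pt "0 0 -0.24 0 0 0 1" --pt "0 0 -0.24 0 0 0 1"

```text
time: 13.2
tool_pos: [0.4582, 0.2324, 0.0156]
tcp_rot: [0.365, 3.12, 0.0]
wrist_force: [-0.0, -0.9, -3.1]
width: 0.3
grip_force: 59.9
```

Emit:
servo_tool --pt "0 0 -0.01 0 0 0 1" --pt "0 0 -0.015 0 0 0 1" --pt "0 0 -0.02 0 0 0 1" --pt "0 0 -0.02 0 0 0 1"

```text
time: 13.6
tool_pos: [0.4579, 0.2323, 0.0125]
tcp_rot: [-0.365, -3.12, 0.0]
wrist_force: [0.4, 0.7, -2.5]
width: 0.306
grip_force: 60.0
```

Emit:
servo_tool --pt "0 0 -0.007 0 0 0 1" --pt "0 0 -0.013 0 0 0 1" --pt "0 0 -0.013 0 0 0 1"

```text
time: 13.9
tool_pos: [0.4578, 0.2322, 0.0104]
tcp_rot: [-0.365, -3.12, 0.0]
wrist_force: [0.2, 0.6, -3.7]
width: 0.306
grip_force: 60.0
```

Emit:
servo_tool --pt "0 0 -0.005 0 0 0 1" --pt "0 0 -0.007 0 0 0 1" --pt "0 0 -0.007 0 0 0 1"

```text
time: 14.2
tool_pos: [0.458, 0.2323, 0.0102]
tcp_rot: [-0.365, -3.12, 0.0]
wrist_force: [-3.4, -1.8, 4.7]
width: 0.305
grip_force: 60.9
```

Contact with the pad. I'll release.

Emit:
servo_tool --pt "0 0 0 0 0 0 0.65" --pt "0 0 0 0 0 0 0.55" --pt "0 0 0 0 0 0 0.4" --pt "0 0 0 0 0 0 0.4" --pt "0 0 0 0 0 0 0.4" --pt "0 0 0.1 0 0 0 0.4" --pt "0 0 0.3 0 0 0 0.4" --pt "0 0 0.6 0 0 0 0.2" --pt "0 0 0.9 0 0 0 0.0" --pt "0 -0.3 1 0 0 0 0" --pt "0 -0.3 1 0 0 0 0" --newtons 20

```text
time: 15.3
tool_pos: [0.4604, 0.1852, 0.1634]
tcp_rot: [0.367, 3.113, 0.002]
wrist_force: [-0.4, 0.2, -0.8]
width: 0.997
grip_force: 0.0
```

Run:
```python
from h import *
s=bot.read_state();print(s["tool_pos"],s["wrist_force"],s["q"].round(2))
for c,n,z in(("wrist","lid",.026),("wrist","pad",.006),("scene","lid",.026),("scene","knob",.0505),("scene","jar",0)):
    cal=K(c); bot.read_camera(c)
    for m in bot.trace(n,c)[:5]:
        r,q=np.nonzero(m["mask"]); 
        X=np.array([onz(c,((a+.5)/420,(b+.5)/560),z,cal)[:2] for a,b in zip(r[::5],q[::5])])
        (cc,rr)=cv2.minEnclosingCircle(X.astype(np.float32)); print(c,n,round(m["score"],2),len(r),X.mean(0).round(4),np.round(cc,4),round(rr,3))
# magnifier & jar mouth
P={}
for c in("scene","top"):
    save(c,c+"6")
    for n in("lens","handle","tilt_axis","pivot","jar"): P[c,n]=[(m["score"],m["at"]) for m in bot.mark_of(n,c)[:4]]
for n in("lens","handle","tilt_axis","pivot","jar"):
    for s,a in P["scene",n]:
        for s2,b in P["top",n]:
            X,e=tri([("scene",a),("top",b)])
            if e[0]<.01: print(n,round(s,2),round(s2,2),X,e)
```

```text
[0.46044903 0.18524947 0.16343281] [-0.44525162  0.19597336 -0.80474767] [ 0.33 -0.05  2.03 -0.    1.15 -1.  ]
wrist lid 0.96 10653 [0.4555 0.2334] [0.4569 0.2333] 0.05
wrist lid 0.89 5410 [0.3253 0.1723] [0.3106 0.1748] 0.047
wrist lid 0.87 2583 [ 0.4977 -0.0911] [ 0.4933 -0.1065] 0.048
wrist pad 0.86 11065 [0.4465 0.2296] [0.4572 0.231 ] 0.075
wrist pad 0.64 432 [0.6795 0.028 ] [0.677 0.028] 0.02
scene lid 0.89 609 [ 0.3287 -0.1465] [ 0.3287 -0.1465] 0.052
scene lid 0.83 944 [0.4599 0.2348] [0.4591 0.2349] 0.052
scene lid 0.82 741 [ 0.4945 -0.1247] [ 0.4934 -0.1246] 0.053
scene lid 0.73 201 [0.2827 0.1939] [0.3027 0.1811] 0.047
scene lid 0.16 295 [0.667  0.1456] [0.6664 0.1462] 0.028
scene knob 0.95 683 [ 0.5068 -0.1105] [ 0.5037 -0.1102] 0.05
scene knob 0.78 585 [ 0.3416 -0.135 ] [ 0.341 -0.136] 0.049
scene knob 0.67 915 [0.4706 0.2373] [0.4708 0.2367] 0.049
scene knob 0.51 191 [0.292  0.1997] [0.2988 0.1997] 0.038
scene knob 0.5 1698 [ 0.5409 -0.1969] [ 0.5427 -0.2046] 0.223
scene jar 0.71 1232 [ 0.473  -0.2665] [ 0.4524 -0.2906] 0.144
scene jar 0.58 1175 [ 0.5158 -0.0118] [ 0.5136 -0.0125] 0.072
lens 0.64 0.67 [ 0.5884 -0.1115  0.2586] [0.0013, 0.0013]
handle 0.94 0.6 [ 0.544  -0.1557  0.2855] [0.0022, 0.0022]
tilt_axis 0.57 0.74 [ 0.6187 -0.0849  0.207 ] [0.0006, 0.0006]
pivot 0.76 0.66 [ 0.7282 -0.0047  0.2038] [0.0027, 0.0027]
jar 0.97 0.56 [0.5428 0.0142 0.0109] [0.0005, 0.0005]
```

The lid stands at (0.457, 0.233), within 3 mm of the pad's centre. The magnifier's arm points about 38.5° to the robot's right with the head tilted up about 0.73 rad, so the handle point is near (0.541, -0.151, 0.29). I'll turn the gripper across the rod and approach from above.

Emit:
servo_tool --pt "0 0 0.33 0 0 -0.05 0" --pt "0 0 0.66 0 0 -0.1 0" --pt "0.1 -0.1 1 0 0 -0.14 0" --pt "0.2 -0.3 1 0 0 -0.19 0" --pt "0.3 -0.5 1 0 0 -0.235 0" --pt "0.4 -0.7 1 0 0 -0.28 0" --pt "0.5 -0.9 1 0 0 -0.33 0" --pt "0.53 -1 1 0 0 -0.375 0" --pt "0.53 -1 1 0 0 -0.42 0" --pt "0.53 -1 1 0 0 -0.47 0" --pt "0.53 -1 1 0 0 -0.515 0" --pt "0.53 -1 1 0 0 -0.56 0" --pt "0.53 -1 1 0 0 -0.61 0" --pt "0.53 -1 1 0 0 -0.655 0" --pt "0.53 -1 1 0 0 -0.7 0" --pt "0.53 -1 1 0 0 -0.712 0" --pt "0.53 -1 1 0 0 -0.712 0"

```text
time: 18.1
tool_pos: [0.5374, 0.0372, 0.3094]
tcp_rot: [2.966, 1.036, -0.0]
wrist_force: [-0.4, 0.1, 0.7]
width: 0.997
grip_force: 0.0
```

Emit:
servo_tool --pt "0 -0.3 0.2 0 0 0 0" --pt "0 -0.6 0.2 0 0 0 0" --pt "0 -0.9 0.2 0 0 0 0" --pt "0 -1 0.2 0 0 0 0" --pt "0 -1 0.2 0 0 0 0"

```text
time: 18.6
tool_pos: [0.5373, -0.1147, 0.3392]
tcp_rot: [-2.967, -1.032, 0.001]
wrist_force: [-0.2, 0.6, -0.1]
width: 1.001
grip_force: 0.0
```

Run:
```python
from h import *
from scipy.spatial.transform import Rotation as Ro
s=bot.read_state();print(s["tool_pos"],s["q"].round(2)); Rt=Ro.from_rotvec(s["tcp_rot"]).as_matrix(); print(Rt.round(3))
c="wrist"; cal=K(c); save(c,"w7"); W={}
for n in("lens","handle","tilt_axis","pivot","jar"):
    W[n]=[(m["score"],m["at"]) for m in bot.mark_of(n,c)[:3]]; print(n,[(round(a,2),np.round(np.array(b)*[420,560])) for a,b in W[n]])
for c in("scene","top"):
    save(c,c+"7")
    for n in W:
        for m in bot.mark_of(n,c)[:3]:
            for a,b in W[n]:
                X,e=tri([("wrist",b,cal),(c,m["at"])])
                if e[0]<.008: print(c,n,round(m["score"],2),round(a,2),X,e)
```

```text
[ 0.53725636 -0.11465609  0.33922234] [-0.26 -0.03  1.69 -0.    1.48  0.65]
[[ 0.784  0.62  -0.   ]
 [ 0.62  -0.784  0.   ]
 [-0.    -0.    -1.   ]]
lens [(0.92, array([150., 335.])), (0.55, array([179., 154.]))]
handle [(0.66, array([255., 343.]))]
tilt_axis [(0.6, array([ 90., 330.]))]
pivot []
jar [(0.78, array([ 98., 215.]))]
scene lens 0.66 0.92 [ 0.5889 -0.1201  0.2277] [0.0008, 0.0008]
scene handle 0.77 0.66 [ 0.5429 -0.1621  0.28  ] [0.0041, 0.0041]
scene tilt_axis 0.74 0.6 [ 0.6221 -0.092   0.1883] [0.0005, 0.0005]
scene jar 0.61 0.78 [ 0.5318  0.0064 -0.0022] [0.0027, 0.0027]
top lens 0.54 0.92 [ 0.5881 -0.1131  0.2444] [0.0033, 0.0033]
top handle 0.5 0.66 [ 0.5422 -0.1576  0.2863] [0.0012, 0.0012]
top tilt_axis 0.71 0.6 [ 0.6216 -0.0904  0.1899] [0.0011, 0.0011]
top jar 0.89 0.78 [0.5405 0.0081 0.0249] [0.0073, 0.0073]
```

View pics/w7.png

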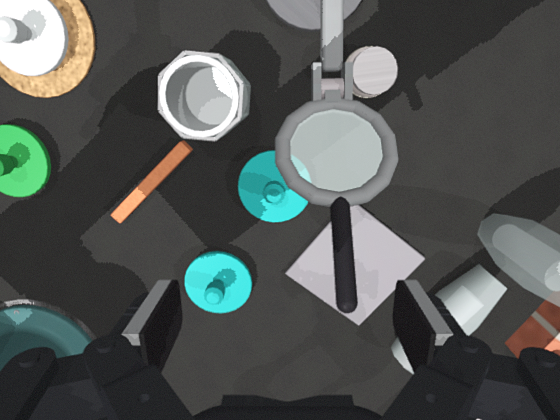

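In the wrist picture the black handle runs from (341,200) to (347,312), between but right of centre of the fingers, and the jar is open at (203,95). I'll shift sideways, go down and close.

Emit:
servo_tool --pt "0.025 -0.265 0 0 0 0 0" --pt "0.025 -0.265 0 0 0 0 0" --pt "0.025 -0.265 -0.25 0 0 0 0" --pt "0.025 -0.265 -0.45 0 0 0 0" --pt "0.025 -0.265 -0.64 0 0 0 0" --pt "0.025 -0.265 -0.64 0 0 0 0" --pt "0.025 -0.265 -0.64 0 0 0 0.4" --pt "0.025 -0.265 -0.64 0 0 0 0.4" --pt "0.025 -0.265 -0.64 0 0 0 0.4"

```text
time: 20.4
tool_pos: [0.5426, -0.1528, 0.2459]
tcp_rot: [2.964, 1.035, 0.005]
wrist_force: [-0.7, -0.6, 0.5]
width: 0.599
grip_force: 0.0
```

Run:
```python
from h import *
s=bot.read_state();p=s["tool_pos"];print(p,s["width"],s["wrist_force"].round(1))
c="wrist"; cal=K(c); save(c,"w8")
for n in("lens","handle"):
    for m in bot.mark_of(n,c)[:2]: print(n,round(m["score"],2),np.round(np.array(m["at"])*[420,560]),onz(c,m["at"],.286 if n=="handle" else .235,cal).round(4))
for m in bot.trace("handle",c)[:2]:
    mk=m["mask"]; r,q=np.nonzero(mk); print("magn mask",round(m["score"],2),len(r))
    for row in range(100,400,20):
        g=np.nonzero(mk[row])[0]
        if len(g): print(row,g.min(),g.max())
print("grasp pt px",proj(c,p+[0,0,.043],cal),"pt on pads",proj(c,p+[0,0,.024],cal))
```

```text
[ 0.54256549 -0.15283644  0.24592147] 0.5993897006830081 [-0.7 -0.6  0.5]
lens 0.71 [138. 293.] [ 0.5892 -0.1185  0.235 ]
handle 0.72 [310. 297.] [ 0.5413 -0.1576  0.286 ]
magn mask 0.67 31380
100 214 372
120 201 383
140 200 386
160 200 385
180 209 377
200 223 362
220 249 333
240 281 311
260 281 311
280 281 312
300 281 313
320 281 314
340 281 315
360 283 315
380 282 316
grasp pt px [[289.12710437 305.09384789]] pt on pads [[288.74822476 281.39650157]]
```

Emit:
servo_tool --pt "0.015 -0.02 0 0 0 0 0.4" --pt "0.015 -0.02 0 0 0 0 0.6" --pt "0.015 -0.02 0 0 0 0 0.8" --pt "0.015 -0.02 0 0 0 0 1" --pt "0.015 -0.02 0 0 0 0 1" --pt "0.015 -0.02 0 0 0 0 1" --pt "0.015 -0.02 0 0 0 0 1" --newtons 40

```text
time: 21.3
tool_pos: [0.5434, -0.1556, 0.2435]
tcp_rot: [2.966, 1.036, -0.0]
wrist_force: [0.1, -0.9, -0.0]
width: 0.145
grip_force: 39.0
```

Handle gripped. I'll swing about the pivot first.

Emit:
servo_tool --pt "-0.056 0.073 0 0 0 -0.018 1" --pt "-0.118 0.165 0 0 0 -0.041 1" --pt "-0.173 0.261 0 0 0 -0.063 1" --pt "-0.222 0.361 0 0 0 -0.085 1" --pt "-0.222 0.361 0 0 0 -0.085 1" --newtons 50

```text
time: 21.8
tool_pos: [0.5092, -0.0999, 0.2435]
tcp_rot: [-3.076, -0.633, 0.001]
wrist_force: [-1.8, 0.0, 1.5]
width: 0.14
grip_force: 49.9
```

Emit:
servo_tool --pt "-0.041 0.103 0 0 0 -0.022 1" --pt "-0.076 0.208 0 0 0 -0.044 1" --pt "-0.103 0.315 0 0 0 -0.067 1" --pt "-0.122 0.425 0 0 0 -0.089 1" --pt "-0.133 0.535 0 0 0 -0.111 1" --pt "-0.137 0.645 0 0 0 -0.133 1" --pt "-0.135 0.739 0 0 0 -0.152 1" --pt "-0.135 0.739 0 0 0 -0.152 1"

```text
time: 22.6
tool_pos: [0.4898, 0.0106, 0.2435]
tcp_rot: [-3.139, 0.11, 0.001]
wrist_force: [-2.8, 0.6, 1.6]
width: 0.141
grip_force: 50.0
```

Run:
```python
from h import *
s=bot.read_state();p=s["tool_pos"];print(p,s["width"],s["wrist_force"].round(1),s["q"].round(2))
c="wrist"; cal=K(c); save(c,"w9"); W={}
for n in("lens","tilt_axis","jar","handle"):
    W[n]=[(m["score"],m["at"]) for m in bot.mark_of(n,c)[:3]]
    print(n,[(round(a,2),np.round(np.array(b)*[420,560])) for a,b in W[n]])
for c in("scene","top"):
    save(c,c+"9")
    for n in W:
        for m in bot.mark_of(n,c)[:3]:
            for a,b in W[n]:
                X,e=tri([("wrist",b,cal),(c,m["at"])])
                if e[0]<.01: print(c,n,round(m["score"],2),round(a,2),X,e)
```

```text
[0.48979382 0.01056728 0.24348937] 0.1406377477431087 [-2.8  0.6  1.6] [-0.03 -0.11  1.94  0.    1.32  1.61]
lens [(0.97, array([135., 288.]))]
tilt_axis [(0.2, array([  3., 141.]))]
jar []
handle [(0.94, array([313., 288.]))]
scene lens 0.82 0.97 [0.5472 0.0072 0.2336] [0.0016, 0.0016]
scene handle 0.89 0.94 [0.493  0.0106 0.2959] [0.0006, 0.0006]
top handle 0.52 0.94 [0.4878 0.011  0.289 ] [0.0001, 0.0001]
```

Swivel is on target (lens y about 0.007). Now I'll tilt the head down along the hinge's arc.

Emit:
servo_tool --pt "-0.025 0.001 -0.035 0 0 0 1" --pt "-0.054 0.003 -0.071 0 0 0 1" --pt "-0.101 0.006 -0.148 0 0 0 1" --pt "-0.14 0.008 -0.229 0 0 0 1" --pt "-0.14 0.008 -0.229 0 0 0 1" --newtons 35

```text
time: 23.85
tool_pos: [0.4693, 0.0105, 0.2088]
tcp_rot: [3.139, -0.113, 0.003]
wrist_force: [-1.6, -0.5, 0.6]
width: 0.142
grip_force: 50.0
```

Emit:
servo_tool --pt "-0.03 0.002 -0.084 0 0 0 1" --pt "-0.053 0.003 -0.17 0 0 0 1" --pt "-0.066 0.004 -0.259 0 0 0 1" --pt "-0.066 0.004 -0.259 0 0 0 1"

```text
time: 24.25
tool_pos: [0.4595, 0.0111, 0.1695]
tcp_rot: [3.139, -0.113, 0.001]
wrist_force: [-0.0, -0.3, -0.3]
width: 0.142
grip_force: 49.6
```

Run:
```python
from h import *
s=bot.read_state();p=s["tool_pos"];print(p,s["width"],s["wrist_force"].round(1),s["q"].round(2))
W={}
for c in("wrist","scene","top"):
    cal=K(c); save(c,c+"10")
    for n in("lens","tilt_axis","handle"):
        W[c,n]=[(m["score"],m["at"]) for m in bot.mark_of(n,c)[:2]]
        for a,b in W[c,n]: print(c,n,round(a,2),onz(c,b,.205,cal).round(4))
for n in("lens","tilt_axis","handle"):
  for c1,c2 in(("wrist","scene"),("wrist","top"),("scene","top")):
    for a,b in W[c1,n]:
      for a2,b2 in W[c2,n]:
        X,e=tri([(c1,b),(c2,b2)])
        if e[0]<.008: print(c1,c2,n,round(a,2),round(a2,2),X,e)
```

```text
[0.45948473 0.01105714 0.16949925] 0.1422730100352483 [-0.  -0.3 -0.3] [-0.03 -0.13  2.09 -0.    1.18  1.61]
wrist lens 0.55 [0.5366 0.0072 0.205 ]
wrist lens 0.3 [0.4558 0.0117 0.205 ]
scene lens 0.66 [0.5384 0.0081 0.205 ]
scene tilt_axis 0.67 [0.5893 0.0026 0.205 ]
scene handle 0.89 [0.453  0.0056 0.205 ]
top tilt_axis 0.8 [0.6037 0.0141 0.205 ]
top handle 0.5 [0.4605 0.0128 0.205 ]
wrist scene lens 0.55 0.66 [0.5369 0.0072 0.2022] [0.0004, 0.0004]
scene top tilt_axis 0.67 0.8 [0.5981 0.0133 0.2274] [0.0012, 0.0012]
scene top handle 0.89 0.5 [0.4591 0.0118 0.2167] [0.0013, 0.0013]
```

Emit:
servo_tool --pt "-0.002 0 -0.045 0 0 0 1" --pt "-0.004 0 -0.089 0 0 0 1" --pt "-0.004 0 -0.089 0 0 0 1" --pt "-0.004 0 -0.089 0 0 0 1"

```text
time: 25.25
tool_pos: [0.4582, 0.0114, 0.1563]
tcp_rot: [-3.139, 0.114, 0.001]
wrist_force: [-0.4, 0.6, -0.3]
width: 0.138
grip_force: 49.9
```

Run:
```python
from h import *
from scipy.optimize import minimize
s=bot.read_state();p=s["tool_pos"];print(p,s["wrist_force"].round(1))
W={}
for c in("wrist","scene","top"):
    cal=K(c); save(c,c+"11")
    for n in("lens","handle"):
        for m in bot.mark_of(n,c)[:2]: print(c,n,round(m["score"],2),onz(c,m["at"],.2,cal).round(4))
        W[c,n]=[(m["score"],m["at"],cal) for m in bot.mark_of(n,c)[:2]]
for n in("lens","handle"):
  for c1,c2 in(("wrist","scene"),("wrist","top"),("scene","top")):
    for a,b,k1 in W[c1,n]:
      for a2,b2,k2 in W[c2,n]:
        X,e=tri([(c1,b,k1),(c2,b2,k2)])
        if e[0]<.006: print(c1,c2,n,round(a,2),round(a2,2),X,e)
# project the expected level ring and crop it for one view
cal=K("wrist"); im=cv2.imread("pics/wrist11.png"); th=np.linspace(0,2*np.pi,60)
for t,col in((0,(0,255,0)),(.14,(0,0,255)),(-.14,(255,0,0))):
    hx=np.array([.7275,-.0047,.2])+.135*np.array([-.9983,.0587,0]); u=np.array([-.9983*np.cos(t),.0587*np.cos(t),np.sin(t)]); v=np.array([-.0587,-.9983,0]); n=np.cross(u,v); n*=np.sign(n[2])
    C=hx+.055*u+.006*n
    q=proj("wrist",C+.046*(np.outer(np.cos(th),u)+np.outer(np.sin(th),v)),cal)
    cv2.polylines(im,[np.round(q*16).astype(np.int32)],True,col,1,shift=4)
cv2.imwrite("pics/ring.png",im)
```

```text
[0.45820886 0.01139055 0.15627332] [-0.4  0.6 -0.3]
wrist handle 0.75 [0.459  0.0118 0.2   ]
scene lens 0.93 [0.5314 0.0162 0.2   ]
scene handle 0.93 [0.4527 0.014  0.2   ]
top handle 0.64 [0.4654 0.0103 0.2   ]
wrist scene handle 0.75 0.93 [0.4517 0.012  0.1931] [0.0025, 0.0025]
wrist top handle 0.75 0.64 [0.464  0.0109 0.2081] [0.0005, 0.0005]
scene top handle 0.93 0.64 [0.4611 0.0145 0.2114] [0.0046, 0.0046]
```

View pics/ring.png

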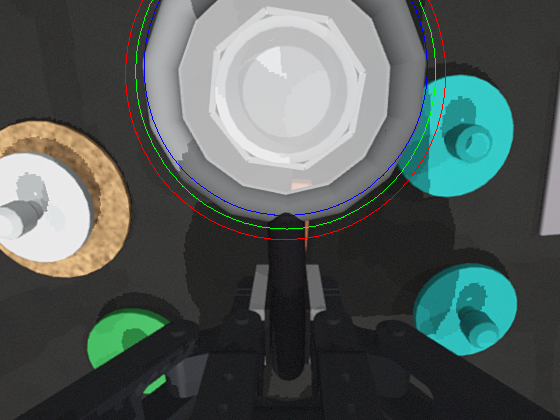

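The ring at columns 146–428, bottom row about 222, surrounds the jar's mouth seen through the lens. I'll check the tilt numerically from this outline.

Run:
```python
from h import *
im=cv2.imread("pics/wrist11.png").max(2).astype(int)
print("row 80 L",im[80,130:165],"R",im[80,415:450]); print("col 320",im[205:235,320],"col 250",im[200:235,250])
cal=K("wrist"); th=np.linspace(0,2*np.pi,721)
for off in(0,.003,.006):
  for t in(-.15,-.1,-.05,0,.05,.1):
    hx=np.array([.7275,-.0047,.2])+.135*np.array([-.9983,.0587,0]); u=np.array([-.9983*np.cos(t),.0587*np.cos(t),np.sin(t)]); v=np.array([-.0587,-.9983,0]); n=np.cross(u,v); n*=np.sign(n[2])
    q=proj("wrist",hx+.055*u+off*n+.046*(np.outer(np.cos(th),u)+np.outer(np.sin(th),v)),cal)
    r=q[np.abs(q[:,1]-80)<1.5,0]; b=q[(np.abs(q[:,0]-320)<2)&(q[:,1]>100),1]; b2=q[(np.abs(q[:,0]-250)<2)&(q[:,1]>100),1]
    print(off,t,r.min().round(),r.max().round(),b.mean().round(1),b2.mean().round(1))
```

```text
row 80 L [ 52  56  56  56  56  53  57  58  60  58  57  55  55  59 103 138 147 151
 157 163 167 168 171 173 175 175 175 178 178 177 178 176 175 174 172] R [121 124 122 119 118 114 115 109  98  66  35  36  37  41  36  38  46  59
  68  96 114 128 164 199 204 203 205 205 203 204 203 203 203 203 203]
col 320 [124 122 122 121 119 116 113 110 104  99  93  89  67  40  39  34  37  33
  39  37  38  36  36  37  34  37  37  42  35  36] col 250 [132 131 129 130 127 127 124 122 120 117 116 112 110 103 101  95  88  79
  45  32  37  39  37  37  38  36  34  37  35  37  40  36  37  40  37]
0 -0.15 151.0 420.0 202.4 202.0
0 -0.1 148.0 422.0 207.9 207.7
0 -0.05 145.0 425.0 213.2 213.1
0 0 143.0 428.0 218.2 218.0
0 0.05 140.0 431.0 223.0 222.7
0 0.1 136.0 434.0 227.3 227.1
0.003 -0.15 148.0 423.0 206.0 205.6
0.003 -0.1 145.0 426.0 211.4 211.0
0.003 -0.05 142.0 429.0 216.5 216.2
0.003 0 139.0 432.0 221.2 221.0
0.003 0.05 136.0 435.0 225.7 225.5
0.003 0.1 132.0 438.0 229.8 229.6
0.006 -0.15 145.0 426.0 209.4 209.3
0.006 -0.1 142.0 429.0 214.6 214.5
0.006 -0.05 139.0 432.0 219.7 219.4
0.006 0 135.0 435.0 224.3 224.2
0.006 0.05 132.0 439.0 228.6 228.4
0.006 0.1 128.0 442.0 232.4 232.2
```

The outline gives a tilt between -0.08 and 0 rad and centring within about 2 mm, both inside tolerance. I'll release and withdraw upward.

Emit:
servo_tool --pt "0 0 0 0 0 0 0.8" --pt "0 0 0 0 0 0 0.7" --pt "0 0 0 0 0 0 0.5" --pt "0 0 0 0 0 0 0.3" --pt "0 0 0 0 0 0 0.3" --pt "0 0 0 0 0 0 0.3" --pt "0 0 0.1 0 0 0 0.3" --pt "0 0 0.3 0 0 0 0.3" --pt "0 0 0.6 0 0 0 0.3" --pt "0 0 0.9 0 0 0 0.3" --pt "0 0 0.9 0 0 0 0.3" --pt "0 0 0.9 0 0 0 0.3" --newtons 20

```text
time: 27.2
tool_pos: [0.4595, 0.0113, 0.2937]
tcp_rot: [3.14, -0.114, 0.006]
wrist_force: [1.0, 0.1, -0.3]
width: 0.706
grip_force: 0.0
```

Run:
```python
from h import *
s=bot.read_state();p=s["tool_pos"];print(p,s["wrist_force"].round(1),s["width"])
W={}
for c in("wrist","scene","top"):
    cal=K(c); save(c,c+"12")
    for n,z in(("lens",.2),("handle",.2),("jar",0)):
        W[c,n]=[(m["score"],m["at"],cal) for m in bot.mark_of(n,c)[:2]]
        for a,b,_ in W[c,n]: print(c,n,round(a,2),onz(c,b,z,cal).round(4))
for n in("lens","handle"):
  for c1,c2 in(("wrist","scene"),("wrist","top"),("scene","top")):
    for a,b,k1 in W[c1,n]:
      for a2,b2,k2 in W[c2,n]:
        X,e=tri([(c1,b,k1),(c2,b2,k2)])
        if e[0]<.006: print(c1,c2,n,round(a,2),round(a2,2),X,e)
# ring outline fit: swivel dir, tilt
from scipy.optimize import minimize
cal=K("wrist"); 
for m in bot.trace("lens","wrist")[:2]:
    r,q=np.nonzero(m["mask"]); print("mask",round(m["score"],2),len(r),np.round(np.array(m["box"])*[560,420,560,420]))
```

```text
[0.45945512 0.01130992 0.29370076] [ 1.   0.1 -0.3] 0.7059599597714628
wrist handle 0.8 [0.4584 0.0102 0.2   ]
wrist handle 0.51 [0.5354 0.0059 0.2   ]
scene lens 0.89 [0.5378 0.007  0.2   ]
scene handle 0.56 [ 0.5896 -0.0026  0.2   ]
top handle 0.66 [0.4669 0.0183 0.2   ]
top jar 0.64 [0.5372 0.0177 0.    ]
wrist top handle 0.8 0.66 [0.4636 0.0142 0.2168] [0.0042, 0.0042]
wrist top handle 0.51 0.66 [ 0.5334  0.0109 -0.1726] [0.005, 0.005]
mask 0.71 16725 [222.   0. 353. 253.]
```

```bash
python3 -c "
from workcell import bot
print(bot.finish_job())"
```

```text
the job is handed in; nothing more can be done
None
```

The job is handed in, though no verdict came back: by my last measurements the lid stands upright on the cork pad within 3 mm of its centre, and the lens is centred over the jar's mouth within about 2 mm and level within about 0.08 rad; the first grip on the knob slipped and had to be repeated lower.

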